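# Fetch the brass fitting from behind the front stock

## Task

An order needs the brass fitting that stands behind the yellow carton, the red filter and the green spray can in the blue stock tray. First clear those three to the black mat with the yellow border and leave them standing there while you fetch the fitting and stand it upright inside the red tote; then put the carton, filter and can back on the tray, each centred on the very place it was taken from. Keep all four things standing throughout, and do not disturb the bearing and the pulley in the tray.

Things in the scene. Friction and masses are not known exactly. Their poses are not given: they have to be found in the camera images.
- carton: yellow carton, upright box 44 (own x) x 58 (own y) x 110 mm high, pale tape stripe across its top, about 0.25 kg. Origin: centre of its underside; z up. At the start it stands on one of the tray's three white squares.
- filter: red upright filter canister, plain cylinder 54 mm diameter, 100 mm high, black disc on top, about 0.3 kg. Origin: centre of its underside; z up. Starts on one of the tray's white squares.
- spraycan: green upright spray can, cylinder 52 mm diameter and 88 mm high, topped by an orange cap 44 mm diameter and 30 mm high (118 mm in all), about 0.28 kg. Origin: centre of its underside; z up. Starts on one of the tray's white squares.
- fitting: the wanted brass pipe fitting, standing: cylinder 42 mm diameter and 34 mm high, topped by a neck 32 mm diameter and 12 mm high (46 mm in all) with a dark bore, 0.22 kg. Origin: centre of its underside; z up. Starts in the tray, behind the front square and between the two side squares; the tall things around it leave no room for a gripper's body.
- bearing: bystander: steel ball bearing lying flat at the tray's far left corner, ring 48 mm outside, 24 mm inside, 16 mm high. Origin: centre of its underside. Leave it alone.
- pulley: bystander: black grooved pulley lying flat at the tray's far right corner, 48 mm diameter, 20 mm high. Origin: centre of its underside. Leave it alone.
- tray: blue steel stock tray, fixed, 220 (own x) x 320 (own y) mm, floor 4 mm thick, walls 30 mm high on the far (+x) side and both ends, open at the front (-x). Origin: centre of its underside; x points to its back. Three white squares of 66 mm on its floor mark the stock places, centred in the tray's frame at (-50, 0), (10, 88) and (10, -88) mm; one tall thing stands centred on each.
- mat: side area: black rubber mat with a yellow border, fixed, 250 (own x) x 150 (own y) mm, 4 mm thick. Origin: centre of its underside; z up. Empty at the start; to the left or to the right of the tray.
- tote: red open tote, fixed, outside 200 (own x) x 150 (own y) x 50 mm high, walls and floor 4 mm thick. Origin: centre of its underside; z up. Empty at the start; on the other side of the tray from the mat.
There are look-alikes about, which are no part of the job. Several things look just like the fitting: the one meant starts farthest to the robot's right.

How it is judged:
By the outcome, as a careful person would: the job done as asked, in the order asked, and still so for the second after the job is handed in, with the robot touching nothing.
It also fails if it takes over 141 s, if anything falls off the work surface, if the arm or the gripper's body presses on something with over 40 N, if the wrist force passes 120 N, or if a joint passes its speed limit or range.

## Robot

A 6-joint arm with a two-finger parallel gripper is mounted at the origin on the work surface. World frame = base frame: x ahead of the robot, y to its left, z up, the work surface at z = 0. Lengths are in m, angles in rad, forces in N, time in s.
With the tool pointing down it reaches from about 0.4 to 0.925 m from the base axis. Payload 12.5 kg.
Tool frame: the origin (TCP) lies between the finger pads; the fingertips stand 14 mm ahead of it and the grasp point (between the pads) lies 5 mm behind it; z points along the fingers, y is the line along which they close (so a half turn about z gives the same grasp; the last joint's range is limited). The gripper opens to 95 mm and grips with 3 to 60 N. Pads are 20 mm wide; open, the fingers measure 119 mm over their backs; the gripper's body (75 mm by 180 mm) begins 59 mm behind the grasp point.
Start: joints at [1.094, 0.491, 1.559, -0, 1.092, -0.106], TCP at [0.226, 0.583, 0.229] pointing down, gripper open.
Joint ranges: [-3.1, 3.1], [-0.84, 2.19], [0.05, 2.79], [-1.13, 4.28], [0.06, 2.93], [-2.69, 2.69]. Speed limits (rad/s): [2.22, 2.22, 2.79, 3.14, 3.14, 3.14].

## Interface

Orientations are given as a unit quaternion [w, x, y, z].
In Python, from workcell import status, cams, order gives the robot as it stands. The module is installed in compiled form; this text tells all that it offers.
- The arm moves only by the shell command python3 -m pendant 'ROWS' [OPENING] [FORCE]. ROWS is text: rows parted by semicolons, each of 4 numbers parted by spaces: the shift along the tool's x, y, z normalised to -1 to 1, where 1 is 0.2 m, then the turn about the tool's z normalised to -1 to 1, where 1 is pi rad. In form: dx dy dz yaw; .... A call has 1 to 5 rows; each row is the pose to reach, as a shift and turn from the pose commanded when the call began, along the tool's axes at that moment, turning the shorter way round; what a row does not reach only later rows make up. A row lasts 1/8 s, in which the tool goes at most 62.5 mm and 10.7 degrees, less where a joint would pass 70% of its speed; a pose out of reach is approached as far as the arm can. A call with a number of a shift or a turn outside -1 to 1 is refused whole. A call with a gripper value outside its range is refused whole. OPENING is the opening, from -1 (shut) to 1 (fully open), set as the call begins (- or left out, the last holds). The fingers move at their own pace and stop on an object; FORCE is the grip in N (left out, the last holds). Time passes only in rows, so rows that repeat a pose let the fingers close. It gives the time, the measured TCP pose, the force, the opening and the grip force at its end, in the units of the state.
- status.get_state(): the state, without advancing time (a new reading comes with each control period).
- cams.get_image(name): name is "scene" or "top"; returns the picture (480x640x3 uint8, red, green, blue); there is no depth.
- cams.calibration(name): a dict with "fx", "fy", "cx", "cy" (pixels), "position" and "orientation" of the camera in the world. Camera axes: x right, y down, z forward; pixel columns grow to the right and rows downward; lengths in m; the calibration is good to about 2 mm. A picture is of the moment at which its call begins. calibration takes no time and is no camera call.
- order.job_done(): hands the job in; it is judged then, once.
Trained networks look in the newest picture that a camera, given by its name, has taken for a name from the list of things; names that differ only in an ending like _2 or _b are one class to them, and where a whole thing is asked for, a point or a joint stands for the part that bears it (a point fixed in the world has none). Each returns a list of dicts, best first, with "confidence" (0 to 1); they miss things now and then, are a little off and sometimes report something else, mostly with a low value. They report only what shows in the picture. A call takes as long as a camera call. They do not tell look-alikes from the thing itself.
- cams.outline_of(camera, query): "region" (480x640 bool, what is visible of it) and "bbox" ([left, top, right, bottom] in pixels, round what is visible of it).
- cams.landmark_of(camera, query): "position" ([column, row] in pixels: a listed point, or the origin of a listed thing).
The state is a dict: "time": time; "joint_positions": joint angles; "qd": joint speeds; "tau": joint torques, N m; "tool_pos": TCP position; "orientation": TCP orientation; "contact_force": force on the tool from outside, world axes, zero at the start; "moment": the same for the moment, N m; "gripper_width": finger opening in m; "grasp_force": force on a finger pad.
Only numpy, scipy, OpenCV 4.12 (cv2) and the standard library are available. Lean on these libraries where they do the work, as an engineer would, in place of code of your own. Each camera call takes 0.05 s, during which the arm holds its last target. There are 200 camera calls.

## Working session

There is one attempt and no reset: what is moved stays moved. The work goes in short steps, Python scripts to look and compute and a shell command to move; the robot and the scene stay as the last step left them, time stands still between calls to the robot, and variables do not carry over. Pictures are saved under pics/ and viewed, at most 14 in all, crops included, and the job is handed in when it is done.

```bash
mkdir -p pics; ls
cat > look.py <<'E'
import cv2
from workcell import cams
for n in ("scene","top"):
    im=cams.get_image(n); cv2.imwrite(f"pics/{n}0.png",im[:,:,::-1])
E
python3 - <<'E'
exec(open('look.py').read())
from workcell import status
for n in ("scene","top"): print(cams.calibration(n))
print(status.get_state())
import numpy as np
for n in ("scene","top"):
  for q in ("carton","filter","spraycan","fitting","bearing","pulley","tray","mat","tote"):
    print(n,q,[(np.round(d["position"],1).tolist(),round(d["confidence"],2)) for d in cams.landmark_of(n,q)], [(np.round(d["bbox"]).tolist(),round(d["confidence"],2)) for d in cams.outline_of(n,q)])
E
```

```text
pics
{'fx': 494.4175731251051, 'fy': 494.4175731251051, 'cx': 319.426004031871, 'cy': 241.04624913054454, 'position': array([1.12644901, 0.2905264 , 0.8453587 ]), 'orientation': array([-0.17389955,  0.49803091,  0.79944971, -0.28740967])}
{'fx': 520.6678236175118, 'fy': 520.6678236175118, 'cx': 322.746346680218, 'cy': 222.87014284959983, 'position': array([0.38729552, 0.01251934, 1.08959147]), 'orientation': array([ 0.04078353, -0.69662945,  0.71419642, -0.05447549])}
{'time': 0.1, 'joint_positions': array([ 1.09438393e+00,  4.91463435e-01,  1.55939390e+00, -3.28228963e-05,
        1.09169567e+00, -1.05612504e-01]), 'qd': array([-0.00088899, -0.00285079, -0.00091633,  0.00070563, -0.00084255,
       -0.00084483]), 'tau': array([ 2.12039013e-03, -6.13626766e+01, -2.58600533e+01,  6.93656341e-02,
        4.71144961e-02, -6.89373542e-05]), 'tool_pos': array([0.22637458, 0.58234368, 0.22814059]), 'orientation': array([-1.23824829e-04,  1.84332178e-01,  9.82863886e-01, -4.64162399e-04]), 'contact_force': array([ 0.45662851, -0.18218011, -0.66569752]), 'moment': array([-0.04188623, -0.0251
[... 1464 characters left out ...]
[([208.7, 195.2], 0.9), ([218.1, 156.7], 0.74), ([266.9, 311.5], 0.69), ([329.0, 183.1], 0.55), ([282.1, 196.9], 0.4)] [([202.0, 146.0, 224.0, 172.0], 0.85), ([323.0, 171.0, 340.0, 194.0], 0.68), ([374.0, 156.0, 400.0, 182.0], 0.67), ([256.0, 302.0, 278.0, 326.0], 0.59), ([194.0, 180.0, 218.0, 201.0], 0.59)]
top bearing [([268.6, 161.4], 0.68)] [([258.0, 149.0, 279.0, 168.0], 0.7)]
top pulley [([384.8, 168.1], 0.72)] [([374.0, 156.0, 397.0, 180.0], 0.6)]
top tray [([384.2, 169.1], 0.65), ([324.6, 202.3], 0.56)] [([244.0, 139.0, 406.0, 258.0], 0.72)]
top mat [([474.7, 248.7], 0.89)] [([435.0, 186.0, 512.0, 313.0], 0.82)]
top tote [([165.4, 264.5], 0.93)] [([117.0, 213.0, 202.0, 316.0], 0.64)]
```

View pics/top0.png

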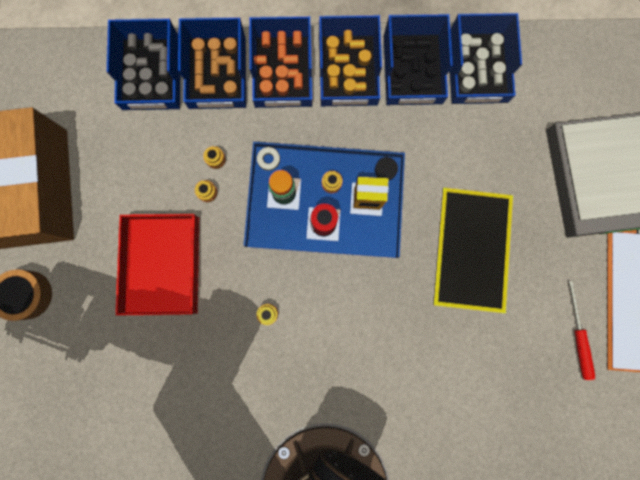

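View pics/scene0.png

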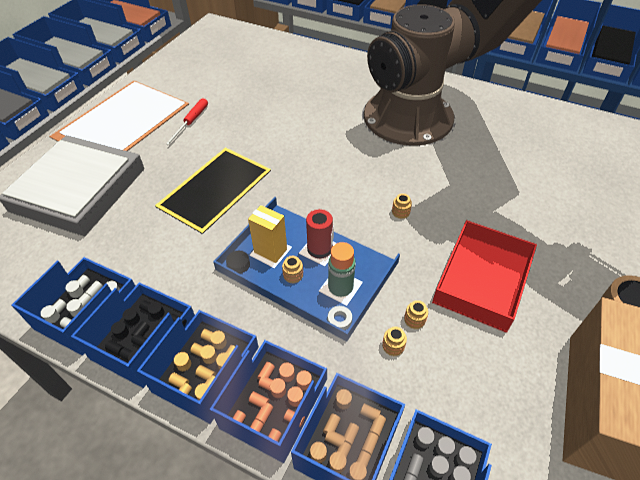

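The top view shows the filter on the front square (325,218), the can at left (282,185), the carton at right (372,190) and the target fitting at (332,181). The mat is on the right (474,249) and the tote on the left (158,264). The other three look-alike fittings are outside the tray at (213,156), (206,189) and (267,314), all further left.

```bash
cat > geo.py <<'E'
import numpy as np, cv2
from scipy.spatial.transform import Rotation as R
from scipy.optimize import least_squares
from workcell import cams, status
C={n:cams.calibration(n) for n in ("scene","top")}
def proj(n,P):
    c=C[n]; w,x,y,z=c["orientation"]; p=(np.atleast_2d(P)-c["position"])@R.from_quat([x,y,z,w]).as_matrix()
    return np.c_[c["fx"]*p[:,0]/p[:,2]+c["cx"], c["fy"]*p[:,1]/p[:,2]+c["cy"]]
def ray(n,uv,z):
    c=C[n]; w,x,y,zz=c["orientation"]; d=R.from_quat([x,y,zz,w]).as_matrix()@[(uv[0]-c["cx"])/c["fx"],(uv[1]-c["cy"])/c["fy"],1]
    return c["position"]+d*(z-c["position"][2])/d[2]
a=np.linspace(0,2*np.pi,48,endpoint=False); circ=np.c_[np.cos(a),np.sin(a)]
def ring(x,y,r,z): return np.c_[circ*r+[x,y],np.full(48,z)]
def cyl(x,y,r,z0,z1): return np.r_[ring(x,y,r,z0),ring(x,y,r,z1)]
def rect(x,y,yaw,lx,ly,z):
    s=np.array([[1,1],[-1,1],[-1,-1],[1,-1]])*[lx/2,ly/2]; c,d=np.cos(yaw),np.sin(yaw)
    return np.c_[s@np.array([[c,d],[-d,c]])+[x,y],np.full(4,z)]
def mask(im,q,box):
    h=cv2.cvtColor(im,cv2.COLOR_RGB2HSV).astype(int); H,S,V=h[...,0],h[...,1],h[...,2]
    m={"red":((H<6)|(H>172))&(S>130)&(V>50),"orange":(H>=6)&(H<18)&(S>150)&(V>90),"yellow":(H>=19)&(H<35)&(S>110)&(V>60),
       "blue":(H>100)&(H<125)&(S>110),"brass":(H>=12)&(H<30)&(S>90)&(V>50),"green":(H>55)&(H<100)&(S>40)&(V<160)}[q].astype(np.uint8)
    o=np.zeros_like(m); l,t,r,b=box; o[t:b,l:r]=m[t:b,l:r]
    k,lab,st,_=cv2.connectedComponentsWithStats(o); return (lab==1+np.argmax(st[1:,4])) if k>1 else o>0
def box(m): v,u=np.nonzero(m); return np.array([u.min(),v.min(),u.max()+1,v.max()+1])-.5
def pbox(p): return np.r_[p.min(0),p.max(0)]
E
cat > meas.py <<'E'
from geo import *
im={n:cams.get_image(n) for n in C}
big=[]
for n,b in (("top",(240,130,410,265)),("scene",(205,185,405,345))):
    l,t,r,bb=b; big.append(cv2.resize(im[n][t:bb,l:r],None,fx=4,fy=4,interpolation=cv2.INTER_CUBIC)); cv2.imwrite(f"pics/crop_{n}.png",big[-1][:,:,::-1])
B={"orange":{"top":(262,165,300,200),"scene":(325,238,358,272)},"yellow":{"top":(350,170,392,215),"scene":(245,200,290,270)},
   "brass":{"top":(320,168,345,195),"scene":(278,252,304,286)},"red":{"top":(308,198,342,240),"scene":(303,205,335,262)}}
M={q:{n:box(mask(im[n],q,B[q][n])) for n in C} for q in B}
for q in M: print(q,{n:M[q][n].tolist() for n in C})
def fit(f,q,x0,w=None):
    def res(p): return np.concatenate([(pbox(proj(n,f(p)))-M[q][n])*(1 if w is None else w[n]) for n in C])
    s=least_squares(res,x0,loss="soft_l1"); print(q,np.round(s.x,4),"res",np.round(res(s.x),1)); return s.x
# unknown: x,y,z of top (height as measured) with known sizes
fit(lambda p:cyl(p[0],p[1],.022,p[2]-.03,p[2]),"orange",[.5,.1,.12],{"top":np.ones(4),"scene":np.array([1,1,1,0])})
fit(lambda p:cyl(p[0],p[1],.027,p[3],p[2]),"red",[.45,0,.1,0])
fit(lambda p:np.r_[rect(p[0],p[1],p[4],.044,.058,p[3]),rect(p[0],p[1],p[4],.044,.058,p[2])],"yellow",[.48,-.08,.11,0,0.05],{"top":np.array([1,1,1,1]),"scene":np.array([1,1,1,.5])})
fit(lambda p:np.r_[cyl(p[0],p[1],.021,p[2]-.046,p[2]-.012),cyl(p[0],p[1],.016,p[2]-.012,p[2])],"brass",[.5,0,.05])
# mat: outer yellow corners
for nm,q,z,L,bx in (("mat","yellow",.004,(.25,.15),{"top":(425,180,520,320),"scene":(150,145,275,235)}),("tote","red",.05,(.2,.15),{"top":(110,205,205,320),"scene":(430,218,540,332)})):
    pts={}
    for n in C:
        m=mask(im[n],q,bx[n]).astype(np.uint8); h=cv2.convexHull(cv2.findContours(m,0,1)[0][0]); M.setdefault(nm,{})[n]=box(m)
    s=fit(lambda p:np.r_[rect(p[0],p[1],p[2],*L,z),rect(p[0],p[1],p[2],*L,0)],nm,[.35,-.3 if nm=="mat" else .3,.05])
m=mask(im["top"],"blue",(235,130,415,265)).astype(np.uint8); c=max(cv2.findContours(m,0,1)[0],key=cv2.contourArea)
r=cv2.approxPolyDP(cv2.convexHull(c),5,True)[:,0]; print("tray px",r.tolist()); print([np.round(ray("top",u,.03)[:2],3).tolist() for u in r])
M["tray"]={n:box(mask(im[n],"blue",b)) for n,b in (("top",(235,130,415,265)),("scene",(207,190,403,348)))}; print(M["tray"])
fit(lambda p:np.r_[rect(p[0],p[1],p[2],.22,.32,.03),rect(p[0],p[1],p[2],.22,.32,0)],"tray",[.47,0,.03])
E
python3 meas.py
```

```text
orange {'scene': [330.5, 242.5, 353.5, 268.5], 'top': [269.5, 170.5, 291.5, 193.5]}
yellow {'scene': [247.5, 205.5, 285.5, 262.5], 'top': [354.5, 190.5, 386.5, 203.5]}
brass {'scene': [281.5, 255.5, 302.5, 282.5], 'top': [321.5, 170.5, 341.5, 191.5]}
red {'scene': [305.5, 208.5, 332.5, 253.5], 'top': [310.5, 203.5, 337.5, 234.5]}
orange [0.6014 0.0709 0.1185] res [-0.5  0.1  0.3  0.  -1.  -1.   0.8  1.7]
red [ 0.5328 -0.0111  0.1025  0.0225] res [ 0.1  0.2 -0.2 -0.1 -0.6 -0.7  0.5  0.8]
yellow [ 0.5823 -0.1065  0.1068  0.0106 -0.0232] res [ -0.2   0.7   0.8  -1.2  -0.6 -11.9   1.6   5.6]
brass [ 0.6193 -0.0305  0.0508] res [-0.1 -0.4  0.2  0.5 -0.3 -0.9  0.3  1.2]
mat [ 0.4704 -0.323   0.0104] res [ 3.8 -0.3 -2.5  0.8 -0.   3.4  0.2 -1.4]
tote [ 0.4543  0.3259 -0.0071] res [ 0.3 -0.8  0.3  0.5  0.3 -0.3  0.3  0.1]
tray px [[254, 142], [403, 153], [398, 256], [245, 245]]
[[0.705, 0.13], [0.675, -0.182], [0.459, -0.162], [0.489, 0.15]]
{'top': array([243.5, 141.5, 403.5, 256.5]), 'scene': array([213.5, 196.5, 399.5, 332.5])}
tray [ 0.5816 -0.0121  0.0323] res [ 0.6  3.3 -0.5  3.6  0.1  1.4  0.8  0.5]
```

View pics/crop_top.png

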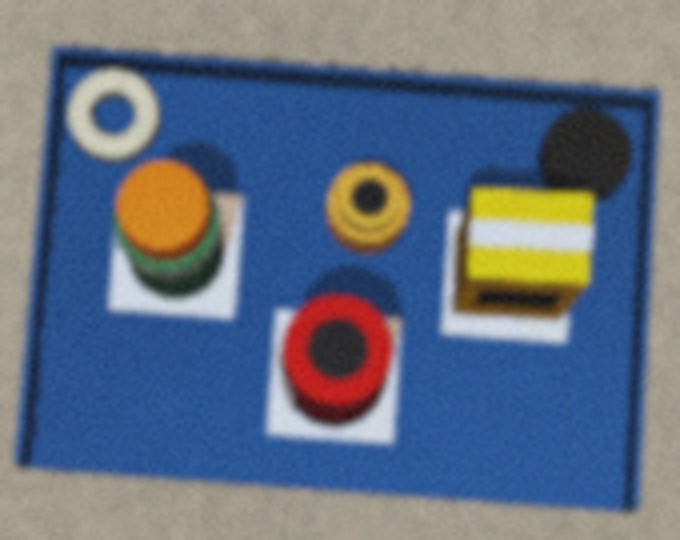

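View pics/crop_scene.png

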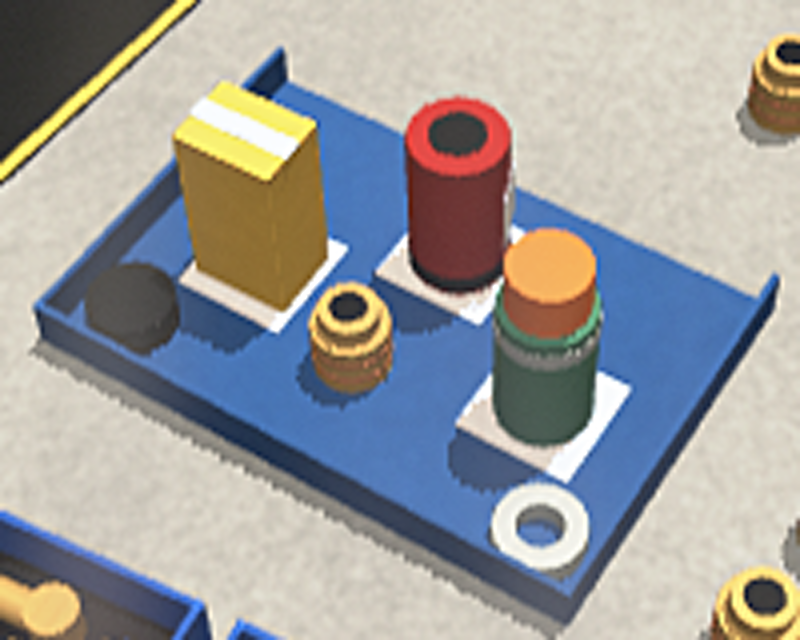

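The crops show each tall item centred on its white square: can on the left, filter at the front, carton on the right, and the fitting behind the filter. The carton's top-face corners in the top crop are (471,188), (594,192), (588,283) and (468,278). I'll use these for its yaw, then refine the mat corners.

Run:
```python
from geo import *
im=cams.get_image("top")
h=cv2.cvtColor(im,cv2.COLOR_RGB2HSV).astype(int)
def poly(m,b,z,nm):
    o=np.zeros(m.shape,np.uint8); l,t,r,bb=b; o[t:bb,l:r]=m[t:bb,l:r]
    v,u=np.nonzero(o); hull=cv2.convexHull(np.c_[u,v].astype(np.float32))
    P=np.array([ray("top",x,z)[:2]*1000 for x in hull[:,0]],np.float32)
    (c,s,_)=cv2.minAreaRect(P); bp=cv2.boxPoints(cv2.minAreaRect(P)); e=bp[1]-bp[0]; f=bp[2]-bp[1]
    print(nm,np.round(c,1),np.round(s,1),"edge angles",[round(float(np.degrees(np.arctan2(*x[::-1]))),1) for x in (e,f)])
H,S,V=h[...,0],h[...,1],h[...,2]
poly((H>=20)&(H<35)&(S>130)&(V>80),(425,180,520,320),.004,"mat")
poly((H>=20)&(H<35)&(S>110)&(V>165),(350,170,392,206),.114,"carton top")
poly((H>100)&(H<125)&(S>110),(235,130,415,265),.02,"tray")
poly(((H<6)|(H>172))&(S>130),(110,205,205,320),.05,"tote")
for c in ((471,188),(594,192),(588,283),(468,278)): print(np.round(ray("top",np.array(c)/4+[239.6,129.6],.114),4))
s=status.get_state(); w,x,y,z=s["orientation"]; print(R.from_quat([x,y,z,w]).as_matrix().round(3))
# carton in scene with fine yellow+stripe hull: project model for check
import itertools
for cx,cy,yw in ((.583,-.105,-.06),(.582,-.1065,-.03)): 
    for n in C: print(n,np.round(proj(n,rect(cx,cy,yw,.044,.058,.114)),1).tolist())
```

```text
mat [ 471.5 -325.8] [150.3 250. ] edge angles [-7.9, 82.1]
carton top [ 583.1 -104.1] [56.7 42.3] edge angles [-4.7, 85.3]
tray [582.9 -16.3] [320.1 221.9] edge angles [-5.6, 84.4]
tote [454.7 320.6] [161.  200.5] edge angles [-0.4, 89.6]
[ 0.6073 -0.0768  0.114 ]
[ 0.604  -0.1358  0.114 ]
[ 0.5598 -0.131   0.114 ]
[ 0.5636 -0.0738  0.114 ]
[[-0.932  0.362  0.   ]
 [ 0.362  0.932  0.   ]
 [-0.     0.    -1.   ]]
scene [[271.7, 228.9], [283.7, 214.3], [259.7, 204.0], [247.2, 218.0]]
top [[357.7, 176.9], [357.1, 199.5], [387.5, 200.6], [387.9, 178.0]]
scene [[271.8, 228.1], [283.3, 213.3], [258.8, 203.6], [246.9, 217.8]]
top [[358.1, 177.8], [358.2, 200.4], [388.6, 200.7], [388.3, 178.1]]
```

```bash
cat > go.py <<'E'
import sys
from geo import *
np.set_printoptions(suppress=True)
s=status.get_state(); w,x,y,z=s["orientation"]; A=R.from_quat([x,y,z,w]).as_matrix()
print("t",round(s["time"],2),"pos",s["tool_pos"].round(4),"tool-y deg",round(float(np.degrees(np.arctan2(A[1,1],A[0,1]))),2),"w",round(s["gripper_width"],4),"gf",round(s["grasp_force"],1),"F",s["contact_force"].round(1))
p=s["tool_pos"]
for a in sys.argv[1:]:
    q=np.array(eval(a)); print(a,"->",((q-p)@A/.2).round(3)); p=q
E
python3 -m pendant '-0.2 -0.2 0 -0.04; -0.4 -0.4 0 -0.087; -0.6 -0.55 0 -0.087; -0.828 -0.751 0 -0.087; -0.828 -0.751 0 -0.087' 1 25
python3 -m pendant '-0.2 -0.23 0 0; -0.4 -0.5 0 0; -0.6 -0.75 0 0; -0.611 -0.927 0 0; -0.611 -0.927 0 0'
python3 -m pendant '-0.2 -0.23 0 0; -0.4 -0.5 0 0; -0.55 -0.8 0 0; -0.611 -0.927 0 0; -0.611 -0.927 0 0'
python3 go.py "(.533,-.011,.2)" "(.533,-.011,.077)"
```

```text
time: 2.68
tool_pos: [0.3278, 0.38, 0.229]
orientation: [0.0, 0.051, 0.999, -0.0]
contact_force: [-0.4, 0.3, 0.8]
gripper_width: 0.0954
grasp_force: 0.0
time: 3.3
tool_pos: [0.4303, 0.1849, 0.2287]
orientation: [0.0, 0.05, 0.999, 0.0]
contact_force: [-0.3, 0.1, 0.3]
gripper_width: 0.095
grasp_force: 0.0
time: 3.92
tool_pos: [0.5346, -0.0109, 0.2283]
orientation: [0.0, 0.05, 0.999, 0.0]
contact_force: [-0.2, -1.0, -0.3]
gripper_width: 0.0952
grasp_force: 0.0
t 3.92 pos [ 0.5346 -0.0109  0.2283] tool-y deg 84.31 w 0.0952 gf 0.0 F [-0.2 -1.  -0.3]
(.533,-.011,.2) -> [ 0.008 -0.002  0.142]
(.533,-.011,.077) -> [ 0.    -0.     0.615]
```

```bash
python3 -m pendant '0.007 0 0.2 0; 0.007 0 0.4 0; 0.007 0 0.6 0; 0.007 0 0.72 0; 0.007 0 0.757 0' >/dev/null
python3 -m pendant '0 0 0 0; 0 0 0 0' >/dev/null; python3 go.py
python3 -m pendant '0 0 0 0; 0 0 0 0; 0 0 0 0; 0 0 0 0; 0 0 0 0' -1 25
python3 go.py "(.533,-.011,.222)" "(.4715,-.326,.222)" "(.4715,-.326,.079)"
```

```text
t 4.8 pos [ 0.5326 -0.0097  0.0783] tool-y deg 84.44 w 0.0954 gf 0.0 F [ 0.5  0.5 -0. ]
time: 5.42
tool_pos: [0.5321, -0.0102, 0.0772]
orientation: [-0.0, 0.049, 0.999, 0.0]
contact_force: [0.0, -0.5, 0.2]
gripper_width: 0.0536
grasp_force: 25.0
t 5.42 pos [ 0.5321 -0.0102  0.0772] tool-y deg 84.41 w 0.0536 gf 25.0 F [ 0.  -0.5  0.2]
(.533,-.011,.222) -> [-0.005 -0.004 -0.724]
(.4715,-.326,.222) -> [ 0.153 -1.597 -0.   ]
(.4715,-.326,.079) -> [-0.    -0.     0.715]
```

```bash
python3 -m pendant '0 0 -0.06 0; 0 0 -0.2 0; 0 0 -0.4 0; 0 0 -0.6 0; 0 0 -0.72 0'
python3 -m pendant '0.01 -0.08 0 0; 0.03 -0.25 0 0; 0.045 -0.45 0 0; 0.06 -0.65 0 0; 0.075 -0.8 0 0' >/dev/null
python3 -m pendant '0.02 -0.2 0 0; 0.04 -0.4 0 0; 0.06 -0.6 0 0; 0.075 -0.74 0 0; 0.075 -0.8 0 0' >/dev/null
python3 -m pendant '0 0 0.1 0; 0 0 0.3 0; 0 0 0.5 0; 0 0 0.65 0; 0 0 0.68 0'
python3 -m pendant '0 0 0.02 0; 0 0 0.035 0; 0 0 0.035 0; 0 0 0.035 0'
python3 go.py
```

```text
time: 6.05
tool_pos: [0.5322, -0.0101, 0.2239]
orientation: [0.001, 0.049, 0.999, -0.0]
contact_force: [0.3, -0.2, -2.9]
gripper_width: 0.0539
grasp_force: 25.0
time: 7.92
tool_pos: [0.4702, -0.3247, 0.0831]
orientation: [-0.002, 0.049, 0.999, 0.001]
contact_force: [0.5, 0.3, -1.5]
gripper_width: 0.0534
grasp_force: 25.0
time: 8.43
tool_pos: [0.4713, -0.3258, 0.0788]
orientation: [0.0, 0.049, 0.999, -0.0]
contact_force: [-0.4, 0.5, -3.4]
gripper_width: 0.0536
grasp_force: 25.0
t 8.43 pos [ 0.4713 -0.3258  0.0788] tool-y deg 84.42 w 0.0536 gf 25.0 F [-0.4  0.5 -3.4]
```

```bash
python3 -m pendant '0 0 0.005 0; 0 0 0.005 0; 0 0 0.005 0'
python3 -m pendant '0 0 0 0; 0 0 0 0; 0 0 0 0; 0 0 0 0' 1
python3 -m pendant '0 0 -0.1 0; 0 0 -0.3 0; 0 0 -0.5 0; 0 0 -0.72 0; 0 0 -0.72 0'
python3 go.py "(.601,.071,.222)" "(.601,.071,.077)"
```

```text
time: 8.8
tool_pos: [0.4712, -0.3257, 0.0772]
orientation: [0.0, 0.049, 0.999, 0.0]
contact_force: [0.5, 0.3, -2.9]
gripper_width: 0.0535
grasp_force: 25.0
time: 9.3
tool_pos: [0.4712, -0.3257, 0.0772]
orientation: [0.0, 0.049, 0.999, -0.0]
contact_force: [0.1, -0.0, 0.0]
gripper_width: 0.0885
grasp_force: 0.0
time: 9.93
tool_pos: [0.472, -0.3264, 0.2244]
orientation: [0.002, 0.049, 0.999, -0.002]
contact_force: [-0.4, 0.1, 0.3]
gripper_width: 0.0951
grasp_force: 0.0
t 9.93 pos [ 0.472  -0.3264  0.2244] tool-y deg 84.42 w 0.0951 gf 0.0 F [-0.4  0.1  0.3]
(.601,.071,.222) -> [-0.449  2.04   0.007]
(.601,.071,.077) -> [0.003 0.002 0.725]
```

```bash
python3 -m pendant '-0.05 0.2 0 0; -0.1 0.45 0 0; -0.15 0.68 0 0' >/dev/null
python3 -m pendant '-0.05 0.22 0 0; -0.1 0.45 0 0; -0.15 0.68 0 0' >/dev/null
python3 -m pendant '-0.05 0.22 0 0; -0.1 0.45 0 0; -0.15 0.6 0 0; -0.15 0.68 0 0; -0.15 0.68 0 0' >/dev/null
python3 -m pendant '0 0 0.2 0; 0 0 0.4 0; 0 0 0.6 0; 0 0 0.68 0; 0 0 0.72 0' >/dev/null
python3 -m pendant '0 0 0 0; 0 0 0 0' >/dev/null; python3 go.py
python3 -m pendant '0 0 0 0; 0 0 0 0; 0 0 0 0; 0 0 0 0; 0 0 0 0' -1 25
python3 go.py "(.392,-.315,.077)"
```

```text
t 12.18 pos [0.6009 0.0716 0.0784] tool-y deg 84.41 w 0.0952 gf 0.0 F [-0.4  0.5  0.1]
time: 12.8
tool_pos: [0.6004, 0.0716, 0.0772]
orientation: [0.0, 0.049, 0.999, -0.0]
contact_force: [-0.6, 0.1, -1.8]
gripper_width: 0.0515
grasp_force: 25.0
t 12.8 pos [0.6004 0.0716 0.0772] tool-y deg 84.42 w 0.0515 gf 25.0 F [-0.6  0.1 -1.8]
(.392,-.315,.077) -> [ 0.849 -2.025  0.001]
```

```bash
python3 -m pendant '0 0 -0.06 0; 0 0 -0.2 0; 0 0 -0.4 0; 0 0 -0.6 0; 0 0 -0.72 0'
python3 -m pendant '0.04 -0.1 0 0; 0.1 -0.25 0 0; 0.18 -0.43 0 0; 0.28 -0.68 0 0' >/dev/null
python3 -m pendant '0.08 -0.2 0 0; 0.18 -0.43 0 0; 0.28 -0.68 0 0' >/dev/null
python3 -m pendant '0.08 -0.2 0 0; 0.17 -0.4 0 0; 0.25 -0.6 0 0; 0.28 -0.68 0 0; 0.28 -0.68 0 0'
python3 -m pendant '0 0 0.1 0; 0 0 0.3 0; 0 0 0.5 0; 0 0 0.65 0; 0 0 0.69 0' >/dev/null
python3 -m pendant '0 0 0.02 0; 0 0 0.03 0; 0 0 0.03 0; 0 0 0.03 0'
python3 -m pendant '0 0 0 0; 0 0 0 0; 0 0 0 0; 0 0 0 0' 1 
python3 -m pendant '0 0 -0.1 0; 0 0 -0.3 0; 0 0 -0.5 0; 0 0 -0.72 0; 0 0 -0.72 0' >/dev/null
python3 go.py "(.583,-.1045,.222)"
```

```text
time: 13.42
tool_pos: [0.6005, 0.0716, 0.2239]
orientation: [0.001, 0.049, 0.999, 0.0]
contact_force: [0.0, -0.0, -2.4]
gripper_width: 0.0516
grasp_force: 25.0
time: 14.92
tool_pos: [0.3925, -0.3185, 0.2206]
orientation: [-0.0, 0.05, 0.999, 0.001]
contact_force: [0.2, -0.0, -3.1]
gripper_width: 0.0521
grasp_force: 25.0
time: 16.05
tool_pos: [0.3937, -0.3182, 0.0777]
orientation: [0.0, 0.049, 0.999, -0.0]
contact_force: [-0.3, 0.1, -3.2]
gripper_width: 0.0517
grasp_force: 25.0
time: 16.55
tool_pos: [0.3935, -0.3181, 0.0772]
orientation: [0.0, 0.049, 0.999, 0.0]
contact_force: [-0.3, -0.2, -0.1]
gripper_width: 0.0862
grasp_force: 0.0
t 17.18 pos [ 0.3942 -0.3188  0.2239] tool-y deg 84.42 w 0.0953 gf 0.0 F [-0.1 -0.4 -1.1]
(.583,-.1045,.222) -> [-0.835  1.158  0.009]
```

```bash
python3 -m pendant '-0.14 0.19 0 0; -0.28 0.38 0 0; -0.42 0.58 0 0' >/dev/null
python3 -m pendant '-0.14 0.19 0 0; -0.28 0.38 0 0; -0.38 0.52 0 0; -0.42 0.58 0 0; -0.42 0.58 0 0' >/dev/null
python3 -m pendant '0 0 0.2 0; 0 0 0.4 0; 0 0 0.6 0; 0 0 0.68 0; 0 0 0.72 0' >/dev/null
python3 -m pendant '0 0 0 0; 0 0 0 0' >/dev/null; python3 go.py
python3 -m pendant '0 0 0 0; 0 0 0 0; 0 0 0 0; 0 0 0 0; 0 0 0 0' -1 25
python3 go.py "(.5507,-.337,.077)"
```

```text
t 19.05 pos [ 0.5838 -0.1037  0.0784] tool-y deg 84.42 w 0.0952 gf 0.0 F [0.5 0.1 0.4]
time: 19.68
tool_pos: [0.5833, -0.1036, 0.0772]
orientation: [0.0, 0.049, 0.999, 0.0]
contact_force: [-1.1, -0.8, -0.7]
gripper_width: 0.0582
grasp_force: 24.9
t 19.68 pos [ 0.5833 -0.1036  0.0772] tool-y deg 84.41 w 0.0582 gf 24.9 F [-1.1 -0.8 -0.7]
(.5507,-.337,.077) -> [ 0.049 -1.177  0.001]
```

```bash
python3 -m pendant '0 0 -0.06 0; 0 0 -0.2 0; 0 0 -0.4 0; 0 0 -0.6 0; 0 0 -0.72 0' >/dev/null
python3 -m pendant '0 -0.1 0 0; 0.01 -0.25 0 0; 0.02 -0.43 0 0; 0.02 -0.59 0 0' >/dev/null
python3 -m pendant '0.01 -0.2 0 0; 0.02 -0.4 0 0; 0.02 -0.54 0 0; 0.02 -0.59 0 0; 0.02 -0.59 0 0'
python3 -m pendant '0 0 0.1 0; 0 0 0.3 0; 0 0 0.5 0; 0 0 0.65 0; 0 0 0.69 0' >/dev/null
python3 -m pendant '0 0 0.02 0; 0 0 0.03 0; 0 0 0.03 0; 0 0 0.03 0'
python3 -m pendant '0 0 0 0; 0 0 0 0; 0 0 0 0; 0 0 0 0' 1 
python3 -m pendant '0 0 -0.1 0; 0 0 -0.3 0; 0 0 -0.5 0; 0 0 -0.72 0; 0 0 -0.72 0' >/dev/null
python3 go.py
python3 - <<'E'
import cv2
from workcell import cams
for n in ("scene","top"): cv2.imwrite(f"pics/{n}1.png",cams.get_image(n)[:,:,::-1])
E
```

```text
time: 21.42
tool_pos: [0.5518, -0.338, 0.2203]
orientation: [-0.001, 0.049, 0.999, 0.0]
contact_force: [-0.1, -0.5, -3.2]
gripper_width: 0.0577
grasp_force: 24.9
time: 22.55
tool_pos: [0.5525, -0.3378, 0.0778]
orientation: [0.0, 0.049, 0.999, -0.0]
contact_force: [0.1, 0.6, -2.9]
gripper_width: 0.0578
grasp_force: 24.9
time: 23.05
tool_pos: [0.5524, -0.3377, 0.0773]
orientation: [0.0, 0.049, 0.999, 0.0]
contact_force: [0.1, 0.2, 0.0]
gripper_width: 0.0918
grasp_force: 0.0
t 23.68 pos [ 0.5533 -0.3383  0.2248] tool-y deg 84.42 w 0.0952 gf 0.0 F [ 0.8 -0.3 -0.4]
```

View pics/scene1.png

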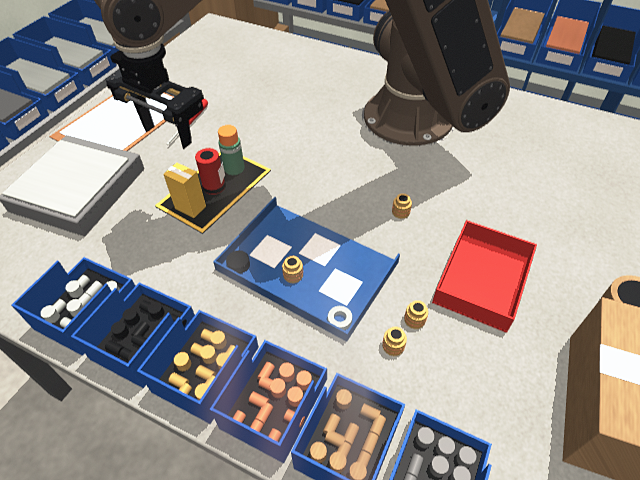

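The scene view shows the carton (183,188), filter (208,170) and can (230,148) standing on the mat. The fitting is untouched at (291,268).

```bash
python3 - <<'E'
from geo import *
im={n:cams.get_image(n) for n in C}
B={"top":(318,165,348,197),"scene":(276,250,306,288)}
M={n:box(mask(im[n],"brass",B[n])) for n in C}
f=lambda p:np.r_[cyl(p[0],p[1],.021,p[2]-.046,p[2]-.012),cyl(p[0],p[1],.016,p[2]-.012,p[2])]
res=lambda p:np.concatenate([pbox(proj(n,f(p)))-M[n] for n in C])
s=least_squares(res,[.6,0,.05]); print(s.x.round(4),res(s.x).round(1))
E
python3 go.py "(.619,-.0305,.16)" "(.619,-.0305,.023)"
```

```text
[ 0.6194 -0.0304  0.0509] [-0.1 -0.4  0.1  0.5 -0.3 -1.   0.3  1.1]
t 23.88 pos [ 0.5519 -0.3374  0.2199] tool-y deg 84.41 w 0.0949 gf 0.0 F [ 0.4 -0.1  0.6]
(.619,-.0305,.16) -> [-0.185  1.559  0.301]
(.619,-.0305,.023) -> [-0.001 -0.001  0.685]
```

```bash
python3 -m pendant '-0.03 0.2 0 0; -0.06 0.45 0 0; -0.092 0.78 0 0; -0.092 0.78 0 0' >/dev/null
python3 -m pendant '-0.03 0.25 0 0; -0.06 0.5 0 0; -0.092 0.7 0.1 0; -0.092 0.78 0.3 0; -0.092 0.78 0.3 0' >/dev/null
python3 -m pendant '0 0 0.2 0; 0 0 0.4 0; 0 0 0.55 0; 0 0 0.65 0; 0 0 0.69 0' >/dev/null
python3 -m pendant '0 0 0 0; 0 0 0 0' >/dev/null; python3 go.py
python3 -m pendant '0 0 0 0; 0 0 0 0; 0 0 0 0; 0 0 0 0; 0 0 0 0' -1 25
python3 go.py "(.4545,.322,.023)"
```

```text
t 25.88 pos [ 0.6199 -0.0311  0.0244] tool-y deg 84.4 w 0.0949 gf 0.0 F [ 0.1 -0.1 -0.1]
time: 26.5
tool_pos: [0.6194, -0.0307, 0.0232]
orientation: [-0.0, 0.049, 0.999, 0.0]
contact_force: [-0.4, -1.2, 0.5]
gripper_width: 0.0504
grasp_force: 0.0
t 26.5 pos [ 0.6194 -0.0307  0.0232] tool-y deg 84.42 w 0.0504 gf 0.0 F [-0.4 -1.2  0.5]
(.4545,.322,.023) -> [0.992 1.675 0.001]
```

Not closed yet; wait on, then lift to z about 0.165.

```bash
python3 -m pendant '0 0 0 0; 0 0 0 0; 0 0 0 0'
python3 -m pendant '0 0 -0.06 0; 0 0 -0.2 0; 0 0 -0.4 0; 0 0 -0.6 0; 0 0 -0.72 0'
python3 -m pendant '0.05 0.08 0 0; 0.12 0.2 0 0; 0.24 0.4 0 0; 0.33 0.56 0 0' >/dev/null
python3 -m pendant '0.12 0.2 0 0; 0.24 0.4 0 0; 0.33 0.56 0 0' >/dev/null
python3 -m pendant '0.12 0.2 0 0; 0.24 0.4 0 0; 0.33 0.5 0 0; 0.33 0.56 0 0; 0.33 0.56 0 0'
python3 - <<'E'
import cv2
from workcell import cams
cv2.imwrite("pics/scene2.png",cams.get_image("scene")[:,:,::-1])
E
python3 go.py
```

```text
time: 26.88
tool_pos: [0.6193, -0.0307, 0.0232]
orientation: [-0.0, 0.049, 0.999, 0.0]
contact_force: [0.5, -0.1, 0.3]
gripper_width: 0.0416
grasp_force: 25.0
time: 27.5
tool_pos: [0.6196, -0.0307, 0.1701]
orientation: [0.001, 0.049, 0.999, -0.0]
contact_force: [-0.8, -1.3, -2.3]
gripper_width: 0.0412
grasp_force: 25.0
time: 29.0
tool_pos: [0.4547, 0.3234, 0.1667]
orientation: [-0.0, 0.048, 0.999, -0.0]
contact_force: [-0.1, -1.4, -2.5]
gripper_width: 0.0419
grasp_force: 25.0
t 29.05 pos [0.4549 0.3228 0.1667] tool-y deg 84.43 w 0.0414 gf 25.0 F [-0.9 -0.1 -1.6]
```

View pics/scene2.png

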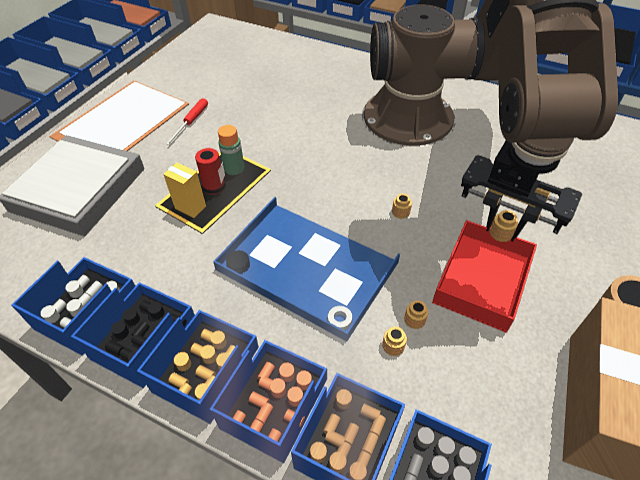

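The fitting is held upright above the tote (505,225) and the tray's three white squares are empty. Next I lower and release it.

```bash
python3 -m pendant '0 0 0.1 0; 0 0 0.3 0; 0 0 0.5 0; 0 0 0.65 0; 0 0 0.69 0' >/dev/null
python3 -m pendant '0 0 0.02 0; 0 0 0.03 0; 0 0 0.03 0; 0 0 0.03 0'
python3 -m pendant '0 0 0 0; 0 0 0 0; 0 0 0 0; 0 0 0 0' 0.4
python3 -m pendant '0 0 -0.1 0; 0 0 -0.3 0; 0 0 -0.5 0; 0 0 -0.75 0; 0 0 -1 0' >/dev/null
python3 -m pendant '0 0 0 0; 0 0 0 0' 1
python3 go.py "(.5524,-.3377,.2212)"
```

```text
time: 30.18
tool_pos: [0.4552, 0.3231, 0.0239]
orientation: [0.0, 0.049, 0.999, 0.0]
contact_force: [-0.2, 0.1, -2.2]
gripper_width: 0.0414
grasp_force: 25.0
time: 30.68
tool_pos: [0.455, 0.323, 0.0233]
orientation: [0.0, 0.049, 0.999, 0.0]
contact_force: [-0.4, -0.1, -0.5]
gripper_width: 0.0661
grasp_force: 0.0
time: 31.55
tool_pos: [0.4546, 0.3227, 0.2226]
orientation: [-0.0, 0.049, 0.999, -0.0]
contact_force: [-0.8, -0.2, -0.1]
gripper_width: 0.0809
grasp_force: 0.0
t 31.55 pos [0.4546 0.3227 0.2226] tool-y deg 84.41 w 0.0809 gf 0.0 F [-0.8 -0.2 -0.1]
(.5524,-.3377,.2212) -> [-0.808 -3.239  0.008]
```

```bash
python3 -m pendant '-0.05 -0.2 0 0; -0.1 -0.4 0 0; -0.16 -0.65 0 0' >/dev/null
python3 -m pendant '-0.05 -0.2 0 0; -0.1 -0.4 0 0; -0.16 -0.65 0 0' >/dev/null
python3 -m pendant '-0.05 -0.2 0 0; -0.1 -0.4 0 0; -0.16 -0.65 0 0' >/dev/null
python3 -m pendant '-0.05 -0.2 0 0; -0.1 -0.4 0 0; -0.16 -0.65 0 0' >/dev/null
python3 -m pendant '-0.05 -0.2 0 0; -0.1 -0.4 0 0; -0.15 -0.58 0.01 0; -0.166 -0.64 0.01 0; -0.166 -0.64 0.01 0' >/dev/null
python3 -m pendant '0 0 0 0; 0 0 0 0'
python3 go.py
python3 - <<'E'
import cv2,numpy as np
from workcell import cams
a=cams.get_image("scene")[190:350,400:560]; b=cams.get_image("top")[170:320,410:530]
cv2.imwrite("pics/chk3.png",np.hstack([cv2.resize(a,(400,400)),cv2.resize(b,(320,400))])[:,:,::-1])
E
```

```text
time: 33.92
tool_pos: [0.5525, -0.3366, 0.2214]
orientation: [0.0, 0.048, 0.999, 0.0]
contact_force: [-0.2, -0.7, 0.9]
gripper_width: 0.095
grasp_force: 0.0
t 33.92 pos [ 0.5525 -0.3366  0.2214] tool-y deg 84.47 w 0.095 gf 0.0 F [-0.2 -0.7  0.9]
```

View pics/chk3.png

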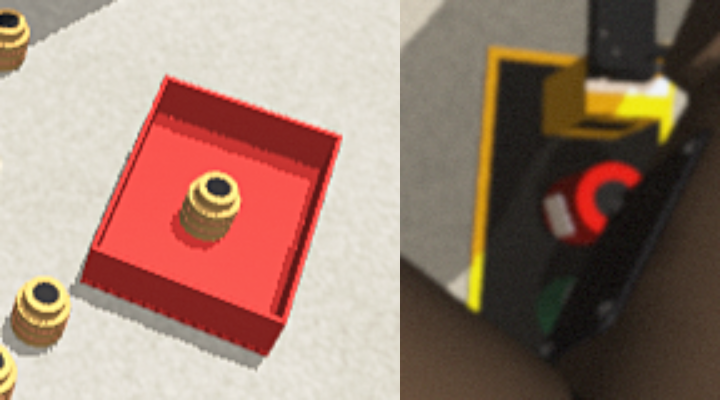

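The fitting stands upright in the tote (crop 210,205), and the carton is under the gripper. I'll take the carton back.

```bash
python3 -m pendant '0 0 0.2 0; 0 0 0.4 0; 0 0 0.6 0; 0 0 0.68 0; 0 0 0.72 0' >/dev/null
python3 -m pendant '0 0 0 0; 0 0 0 0' >/dev/null; python3 go.py
python3 -m pendant '0 0 0 0; 0 0 0 0; 0 0 0 0; 0 0 0 0; 0 0 0 0' -1 25
python3 -m pendant '0 0 0 0; 0 0 0 0' -1 25 >/dev/null
python3 -m pendant '0 0 -0.06 0; 0 0 -0.2 0; 0 0 -0.4 0; 0 0 -0.6 0; 0 0 -0.72 0' 
python3 -m pendant '0 0.1 0 0; -0.01 0.25 0 0; -0.02 0.43 0 0; -0.02 0.59 0 0' >/dev/null
python3 -m pendant '-0.01 0.2 0 0; -0.02 0.4 0 0; -0.02 0.54 0 0; -0.02 0.59 0 0; -0.02 0.59 0 0' >/dev/null
python3 -m pendant '0 0 0 0; 0 0 0 0'
python3 go.py "(.5833,-.1036,.0772)"
```

```text
t 34.9 pos [ 0.5528 -0.338   0.0785] tool-y deg 84.42 w 0.0951 gf 0.0 F [ 0.  -0.5  0.2]
time: 35.52
tool_pos: [0.5524, -0.3377, 0.0772]
orientation: [0.0, 0.049, 0.999, 0.0]
contact_force: [0.5, -1.0, 0.9]
gripper_width: 0.0576
grasp_force: 24.9
time: 36.4
tool_pos: [0.5525, -0.3377, 0.224]
orientation: [0.001, 0.049, 0.999, -0.001]
contact_force: [-0.9, -0.8, -3.2]
gripper_width: 0.0581
grasp_force: 24.9
time: 37.78
tool_pos: [0.5832, -0.1044, 0.2211]
orientation: [-0.0, 0.049, 0.999, 0.0]
contact_force: [-0.2, -0.3, -2.4]
gripper_width: 0.0581
grasp_force: 24.9
t 37.77 pos [ 0.5832 -0.1044  0.2211] tool-y deg 84.35 w 0.0581 gf 24.9 F [-0.2 -0.3 -2.4]
(.5833,-.1036,.0772) -> [-0.     0.004  0.719]
```

```bash
python3 -m pendant '0 0 0.1 0; 0 0 0.3 0; 0 0 0.5 0; 0 0 0.65 0; 0 0 0.69 0' >/dev/null
python3 -m pendant '0 0 0.02 0; 0 0 0.03 0; 0 0 0.03 0; 0 0 0.03 0; 0 0 0.03 0'
python3 -m pendant '0 0 0 0; 0 0 0 0; 0 0 0 0; 0 0 0 0; 0 0 0 0' 1 
python3 -m pendant '0 0 -0.1 0; 0 0 -0.3 0; 0 0 -0.5 0; 0 0 -0.72 0; 0 0 -0.72 0' >/dev/null
python3 -m pendant '0.14 -0.19 0 0; 0.28 -0.38 0 0; 0.42 -0.58 0 0' >/dev/null
python3 -m pendant '0.14 -0.19 0 0; 0.28 -0.38 0 0; 0.38 -0.52 0 0; 0.42 -0.58 0 0; 0.42 -0.58 0 0' >/dev/null
python3 -m pendant '0 0 0 0; 0 0 0 0'
python3 -m pendant '0 0 0.2 0; 0 0 0.4 0; 0 0 0.6 0; 0 0 0.68 0; 0 0 0.72 0' >/dev/null
python3 -m pendant '0 0 0 0; 0 0 0 0' >/dev/null; python3 go.py
python3 -m pendant '0 0 0 0; 0 0 0 0; 0 0 0 0; 0 0 0 0; 0 0 0 0' -1 25 >/dev/null
python3 -m pendant '0 0 0 0; 0 0 0 0' -1 25
python3 -m pendant '0 0 -0.06 0; 0 0 -0.2 0; 0 0 -0.4 0; 0 0 -0.6 0; 0 0 -0.72 0' 
python3 -m pendant '-0.04 0.1 0 0; -0.1 0.25 0 0; -0.18 0.43 0 0; -0.28 0.68 0 0' >/dev/null
python3 -m pendant '-0.08 0.2 0 0; -0.18 0.43 0 0; -0.28 0.68 0 0' >/dev/null
python3 -m pendant '-0.08 0.2 0 0; -0.17 0.4 0 0; -0.25 0.6 0 0; -0.28 0.68 0 0; -0.28 0.68 0 0' >/dev/null
python3 -m pendant '0 0 0 0; 0 0 0 0'
python3 go.py "(.6004,.0716,.0772)"
```

```text
time: 39.02
tool_pos: [0.5834, -0.1035, 0.0776]
orientation: [0.0, 0.049, 0.999, -0.0]
contact_force: [0.1, -0.1, -2.8]
gripper_width: 0.0579
grasp_force: 24.9
time: 39.65
tool_pos: [0.5833, -0.1036, 0.0772]
orientation: [-0.0, 0.049, 0.999, 0.0]
contact_force: [0.3, -0.8, 0.1]
gripper_width: 0.0948
grasp_force: 0.0
time: 41.52
tool_pos: [0.3941, -0.3174, 0.2211]
orientation: [-0.0, 0.048, 0.999, 0.0]
contact_force: [-0.3, -0.4, -0.6]
gripper_width: 0.0951
grasp_force: 0.0
t 42.4 pos [ 0.3939 -0.3183  0.0779] tool-y deg 84.43 w 0.095 gf 0.0 F [ 0.4 -0.1  0.6]
time: 43.28
tool_pos: [0.3935, -0.3182, 0.0772]
orientation: [0.0, 0.049, 0.999, -0.0]
contact_force: [-0.3, -0.2, -0.2]
gripper_width: 0.0519
grasp_force: 25.0
time: 43.9
tool_pos: [0.3935, -0.318, 0.2237]
orientation: [0.001, 0.049, 0.999, -0.001]
contact_force: [0.7, 0.2, -4.1]
gripper_width: 0.0516
grasp_force: 25.0
time: 45.65
tool_pos: [0.6001, 0.0705, 0.2214]
orientation: [-0.0, 0.049, 0.999, -0.0]
contact_force: [0.5, 0.2, -3.3]
gripper_width: 0.0517
grasp_force: 25.0
t 45.65 pos [0.6001 0.0705 0.2214] tool-y deg 84.35 w 0.0517 gf 25.0 F [ 0.5  0.2 -3.3]
(.6004,.0716,.0772) -> [-0.001  0.005  0.721]
```

```bash
python3 -m pendant '0 0 0.1 0; 0 0 0.3 0; 0 0 0.5 0; 0 0 0.65 0; 0 0 0.69 0' >/dev/null
python3 -m pendant '0 0 0.02 0; 0 0 0.03 0; 0 0 0.03 0; 0 0 0.03 0; 0 0 0.03 0'
python3 -m pendant '0 0 0 0; 0 0 0 0; 0 0 0 0; 0 0 0 0; 0 0 0 0' 1 
python3 -m pendant '0 0 -0.1 0; 0 0 -0.3 0; 0 0 -0.5 0; 0 0 -0.72 0; 0 0 -0.72 0' >/dev/null
python3 -m pendant '0.05 -0.2 0 0; 0.1 -0.45 0 0; 0.15 -0.68 0 0' >/dev/null
python3 -m pendant '0.05 -0.22 0 0; 0.1 -0.45 0 0; 0.15 -0.68 0 0' >/dev/null
python3 -m pendant '0.05 -0.22 0 0; 0.1 -0.45 0 0; 0.15 -0.6 0 0; 0.15 -0.68 0 0; 0.15 -0.68 0 0' >/dev/null
python3 -m pendant '0 0 0 0; 0 0 0 0'
python3 -m pendant '0 0 0.2 0; 0 0 0.4 0; 0 0 0.6 0; 0 0 0.68 0; 0 0 0.72 0' >/dev/null
python3 -m pendant '0 0 0 0; 0 0 0 0' >/dev/null; python3 go.py
python3 -m pendant '0 0 0 0; 0 0 0 0; 0 0 0 0; 0 0 0 0; 0 0 0 0' -1 25 >/dev/null
python3 -m pendant '0 0 0 0; 0 0 0 0' -1 25
python3 -m pendant '0 0 -0.06 0; 0 0 -0.2 0; 0 0 -0.4 0; 0 0 -0.6 0; 0 0 -0.72 0' 
python3 -m pendant '-0.01 0.08 0 0; -0.03 0.25 0 0; -0.045 0.45 0 0; -0.06 0.65 0 0; -0.075 0.8 0 0' >/dev/null
python3 -m pendant '-0.02 0.2 0 0; -0.04 0.4 0 0; -0.06 0.6 0 0; -0.075 0.74 0 0; -0.075 0.8 0 0' >/dev/null
python3 -m pendant '0 0 0 0; 0 0 0 0'
python3 go.py "(.5321,-.0102,.0772)"
```

```text
time: 46.9
tool_pos: [0.6005, 0.0717, 0.0776]
orientation: [0.0, 0.049, 0.999, 0.0]
contact_force: [0.5, 0.6, -3.3]
gripper_width: 0.0513
grasp_force: 25.0
time: 47.52
tool_pos: [0.6005, 0.0716, 0.0773]
orientation: [0.0, 0.049, 0.999, 0.0]
contact_force: [-0.5, -0.3, 0.7]
gripper_width: 0.0936
grasp_force: 0.0
time: 49.78
tool_pos: [0.4715, -0.3247, 0.2212]
orientation: [-0.0, 0.048, 0.999, 0.0]
contact_force: [-0.9, -0.9, 0.2]
gripper_width: 0.0953
grasp_force: 0.0
t 50.65 pos [ 0.4716 -0.326   0.0783] tool-y deg 84.42 w 0.0951 gf 0.0 F [ 0.2 -0.8 -0.2]
time: 51.52
tool_pos: [0.4711, -0.3257, 0.0772]
orientation: [0.0, 0.049, 0.999, 0.0]
contact_force: [0.1, -0.2, -0.4]
gripper_width: 0.0537
grasp_force: 25.0
time: 52.15
tool_pos: [0.4712, -0.3257, 0.2239]
orientation: [0.001, 0.049, 0.999, -0.001]
contact_force: [0.9, -0.9, -2.4]
gripper_width: 0.0533
grasp_force: 25.0
time: 53.65
tool_pos: [0.5319, -0.0108, 0.221]
orientation: [-0.0, 0.049, 0.999, -0.0]
contact_force: [-0.4, 0.5, -2.6]
gripper_width: 0.0535
grasp_force: 25.0
t 53.65 pos [ 0.5319 -0.0108  0.221 ] tool-y deg 84.39 w 0.0535 gf 25.0 F [-0.4  0.5 -2.6]
(.5321,-.0102,.0772) -> [-0.001  0.003  0.719]
```

Release the filter, rise, move away toward the robot's left, and check.

```bash
python3 -m pendant '0 0 0.1 0; 0 0 0.3 0; 0 0 0.5 0; 0 0 0.65 0; 0 0 0.69 0' >/dev/null
python3 -m pendant '0 0 0.02 0; 0 0 0.03 0; 0 0 0.03 0; 0 0 0.03 0; 0 0 0.03 0'
python3 -m pendant '0 0 0 0; 0 0 0 0; 0 0 0 0; 0 0 0 0; 0 0 0 0' 1 
python3 -m pendant '0 0 -0.1 0; 0 0 -0.3 0; 0 0 -0.5 0; 0 0 -0.8 0; 0 0 -0.8 0' >/dev/null
python3 -m pendant '0.1 -0.25 0 0; 0.2 -0.5 0 0; 0.2 -0.75 0 0; 0.2 -0.95 0 0' >/dev/null
python3 -m pendant '0.05 -0.25 0 0; 0.1 -0.5 0 0; 0.1 -0.75 0 0; 0.1 -0.75 0 0; 0.1 -0.75 0 0'
sed -i 's/crop_{n}/final_{n}/' meas.py; python3 meas.py
```

```text
time: 54.9
tool_pos: [0.5323, -0.0101, 0.0775]
orientation: [0.0, 0.049, 0.999, 0.0]
contact_force: [-0.6, -0.1, -2.0]
gripper_width: 0.0536
grasp_force: 25.0
time: 55.52
tool_pos: [0.5322, -0.0101, 0.0772]
orientation: [0.0, 0.049, 0.999, 0.0]
contact_force: [-0.2, -0.2, 0.1]
gripper_width: 0.094
grasp_force: 0.0
time: 57.28
tool_pos: [0.439, -0.3422, 0.2362]
orientation: [-0.001, 0.049, 0.999, 0.001]
contact_force: [0.0, 0.8, -0.3]
gripper_width: 0.0952
grasp_force: 0.0Traceback (most recent call last):
  File "meas.py", line 8, in <module>
    M={q:{n:box(mask(im[n],q,B[q][n])) for n in C} for q in B}
            ~~~^^^^^^^^^^^^^^^^^^^^^^^
  File "geo.py", line 24, in box
    def box(m): v,u=np.nonzero(m); return np.array([u.min(),v.min(),u.max()+1,v.max()+1])-.5
                                                    ~~~~~^^
    return umr_minimum(a, axis, None, out, keepdims, initial, where)
ValueError: zero-size array to reduction operation minimum which has no identity
```

View pics/final_top.png

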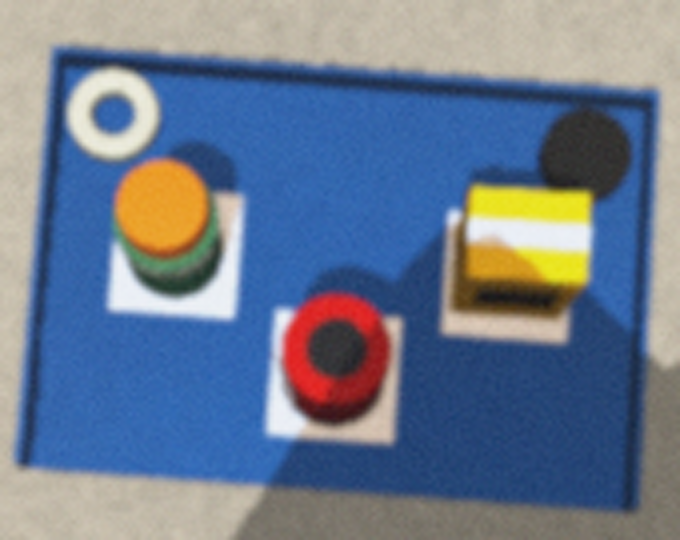

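View pics/final_scene.png

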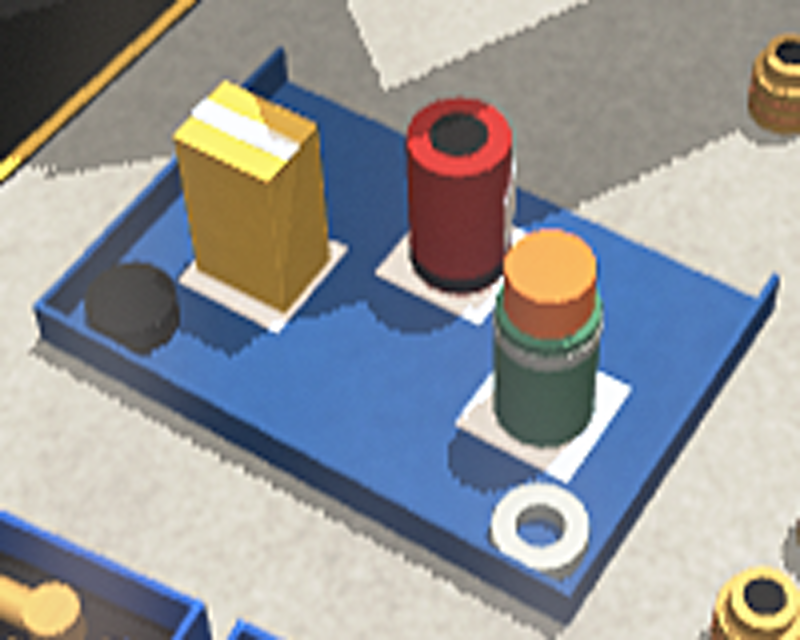

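The final crops show the can (162,207), filter (337,350) and carton (528,235) at their starting pixels within about half a camera pixel. The bearing and pulley have not moved, and the script only failed because the fitting is no longer in the tray. I'm handing in.

```bash
python3 -m pendant '0 0 0 0; 0 0 0 0; 0 0 0 0; 0 0 0 0' >/dev/null; python3 -c "
from workcell import order; print(order.job_done())"
```

```text
the job is handed in; nothing more can be done
None
```

The job is handed in: the fitting was standing upright in the red tote when last checked, and the carton, filter and can are back on their squares with the bearing and pulley undisturbed, at about 58 of the 141 s.

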